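# Stand the tipped clay vases up in the ware carrier and take out its end board

### The arm

A 6-joint arm with a two-finger parallel gripper is mounted at the origin on the work surface. World frame = base frame: x ahead of the robot, y to its left, z up, the work surface at z = 0. Lengths are in m, angles in rad, forces in N, time in s.
With the tool pointing down it reaches from about 0.425 to 0.95 m from the base axis. Payload 3.5 kg.
Tool frame: the origin (TCP) lies midway between the tips of the shut fingers; the grasp point (between the pads) lies 19 mm behind it; z points along the fingers, y is the line along which they close (so a half turn about z gives the same grasp; the last joint's range is limited). The gripper opens to 85 mm and grips with 20 to 120 N. Pads are 22 mm wide; open, the fingers measure 114 mm over their backs; the gripper's body (76 mm by 85 mm) begins 54 mm behind the grasp point. The pads swing forward as they close: fully open they stand 13 mm farther back than shut.
Start: joints at [1.091, 0.286, 1.577, -0, 1.279, -0.15], TCP at [0.219, 0.639, 0.231] pointing down, gripper open.
Joint ranges: [-2.77, 2.77], [-0.9, 2.22], [0.21, 2.48], [-1.53, 4.67], [0.24, 2.81], [-2.84, 2.84]. Speed limits (rad/s): [2.79, 2.79, 3.14, 3.14, 3.14, 3.14].

### API

Orientations are given as a unit quaternion [x, y, z, w].
In Python, from plant import ctrl gives the robot as it stands.
- The arm moves only by the tool move_arm, never from a script. Its argument "plan" is a list of rows, each an object of numbers: "x", "y", "z": the shift along the tool's x, y, z in m; "yaw": the turn about the tool's z in rad; "fingers": the closure, from 0 (fully open) to 1 (shut). In form: [{"x": .., "y": .., "z": .., "yaw": .., "fingers": ..}, ...]. A call has 1 to 5 rows; each row is the pose to reach, as a shift and turn from the pose commanded when the call began, along the tool's axes at that moment; what a row does not reach only later rows make up. A row lasts 1/10 s, in which the tool goes at most 50 mm and 8.59 degrees, less where a joint would pass 70% of its speed; a pose out of reach is approached as far as the arm can. A call with a gripper value outside its range is refused whole. The fingers move at their own pace and stop on an object; "force" is the grip in N (left out, the last holds). Time passes only in rows, so rows that repeat a pose let the fingers close. It gives the time, the measured TCP pose, the force, the opening and the grip force at its end, in the units of the state.
- ctrl.get_state(): the state, without advancing time (a new reading comes with each control period).
- ctrl.read_camera(name): name is "scene" or "top" or "wrist"; returns the picture (384x512x3 uint8, red, green, blue); there is no depth.
- ctrl.camera_model(name): a dict with "intrinsics" (3x3 intrinsics, pixels), "distortion" ([k1, k2, p1, p2, k3] as OpenCV has them; the pictures are not rectified), "cam_to_world" (4x4, takes a point from camera to world coordinates); the wrist camera has in their place "tool_from_camera" (4x4, takes a point from camera to tool coordinates, whose origin is the TCP and whose axes are the flange's). Camera axes: x right, y up, looking along -z (the intrinsics and any distortion apply to the point x, -y, -z); pixel columns grow to the right and rows downward; lengths in m; the calibration is good to about 2 mm. A picture is of the moment at which its call begins: read the wrist's pose just before it. camera_model takes no time and is no camera call.
- ctrl.sign_off(): hands the job in; it is judged then, once.
The state is a dict: "time": time; "qpos": joint angles; "dq": joint speeds; "joint_efforts": joint torques, N m; "eef_pos": TCP position; "tcp_rot": TCP orientation; "contact_force": force on the tool from outside, world axes, zero at the start; "wrist_torque": the same for the moment, N m; "opening": opening from 0.0 (shut) to 1.0 (fully open); "finger_force": force on a finger pad.
Only numpy, scipy, OpenCV 4.12 (cv2) and the standard library are available. Lean on these libraries where they do the work, as an engineer would, in place of code of your own. Each camera call takes 0.05 s, during which the arm holds its last target. There are 200 camera calls.

### The job

Two tall clay vases have tipped over in the ware carrier and lean on the low beakers. Push both back so that they stand upright in the lane, gently and without pinching them, because the raw clay is brittle, and leave the beakers standing. Only then slide the loose end board up out of its grooves and lay it flat on the bench, leaving the other things on the bench alone.

Things in the scene. Friction and masses are not known exactly. Their poses are not given: they have to be found in the camera images.
- carrier: Narrow wooden ware carrier, fixed to the bench, 124 mm wide (its x), 480 mm long (its y), floor 12 mm thick, origin at the centre of its underside, z up. Its lane runs along y, 76 mm wide between side rails 16 mm thick with tops 62 mm above the bench. Pots in the lane from -y to +y: beaker1, vase1, vase2, beaker2
- lane_mid (a point): Middle of the lane on the carrier's floor, 12 mm above the bench. The lane is clear from y = -216 mm (fixed end board) to y = +219 mm (loose end board)
- fixed_end_top (a point): Middle of the top edge of the fixed end board with the hand hole, at the carrier's -y end, 12 mm thick, top 127 mm above the bench
- groove_foot (a point): On the carrier's floor, midway between the feet of the two upright grooves at the +y end, y = 222 mm. The grooves are in two posts, x = 38 to 60 mm on either side, y = 203 to 241 mm, tops 87 mm above the bench; a board is clear of them when its lower edge is above that
- vase1: Tall open tube vase of grey raw clay, outside diameter 66 mm, height 185 mm, wall 7 mm, closed foot, about 0.5 kg, origin at the centre of the foot's underside, z towards the mouth. Starts tipped about 36 degrees towards the carrier's -y, over beaker1, on the edge of its foot; within 20 degrees of upright it settles by itself. Brittle: touch it with less than 25 N
- vase2: The second tall vase, the same as vase1, tipped about 36 degrees towards the carrier's +y, over beaker2. Brittle: touch it with less than 25 N
- beaker1: Low open beaker of the same clay, outside diameter 66 mm, height 85 mm, about 0.3 kg, standing next to the fixed end board. Origin at the centre of its underside, z up
- beaker2: Low beaker, the same as beaker1, standing next to the loose end board
- end_board: Loose plywood end board, 92 mm wide (its x), 6 mm thick (its y), 115 mm tall (its z), 45 g, upright in the grooves with 1.5 mm play to either side in thickness and 2 mm at each end, its foot on the carrier's floor. Origin at the middle of its lower edge
- board_center (a point): Centre of the loose end board
- board_top_edge (a point): Middle of the loose end board's top edge, 127 mm above the bench at the start; the upper 40 mm stand free above the posts, and the edge is 30 mm higher than the beakers' rims
- mould: Bystander: two-part plaster mould, a cream block 100 x 150 x 73 mm (x, y, z), origin at the centre of its underside
- slip_mug: Bystander: white mug, 84 mm across, 95 mm tall, origin at the centre of its underside
- rolling_pin: Bystander: wooden rolling pin lying along its y, 340 mm long, 48 mm thick, origin under its middle on the bench
Not all that is in view belongs to the job. Leave any green or purple look-alike of the vase2 alone. Leave any blue look-alike of the beaker1 alone.

How it is judged:
By the outcome, as a careful person would: the job done as asked, in the order asked, and still so for the second after the job is handed in, with the robot touching nothing.
It also fails if it takes over 67 s, if anything falls off the work surface, if the arm or the gripper's body presses on something with over 40 N, if the wrist force passes 120 N, or if a joint passes its speed limit or range.

## Working session

There is one attempt and no reset: what is moved stays moved. The work goes in short steps, Python scripts to look and compute and a tool call to move; the robot and the scene stay as the last step left them, time stands still between calls to the robot, and variables do not carry over. Pictures are saved under pics/ and viewed, at most 10 in all, crops included, and the job is handed in when it is done.

Besides the shell and the picture viewer there is one more tool, called after "Request:" as name(argument=value, ...) on one line, values as JSON. move_arm: Moves the arm, as the interface text tells. Its arguments: {"type":"object","properties":{"plan":{"type":"array"},"force":{"type":"number"}},"required":["plan"]}

```bash
mkdir -p pics; ls; python3 - <<'E'
from plant import ctrl
import cv2, numpy as np
for n in("scene","top"):
    im=ctrl.read_camera(n); cv2.imwrite(f"pics/{n}0.png",im[...,::-1])
    m=ctrl.camera_model(n); print(n,m)
s=ctrl.get_state(); print(s)
print(ctrl.camera_model("wrist"))
E
python3 -c "
import cv2,numpy as np
a=cv2.imread('pics/scene0.png');b=cv2.imread('pics/top0.png')
cv2.imwrite('pics/both0.png',cv2.resize(b,(800,600),interpolation=cv2.INTER_CUBIC));cv2.imwrite('pics/sc0.png',cv2.resize(a,(800,600),interpolation=cv2.INTER_CUBIC))"
```

```text
pics
scene {'intrinsics': array([[486.12138318,   0.        , 252.23549327],
       [  0.        , 486.12138318, 198.66354354],
       [  0.        ,   0.        ,   1.        ]]), 'distortion': array([-0.06087253,  0.        ,  0.        ,  0.        ,  0.        ]), 'cam_to_world': array([[ 0.5801686 , -0.45170582,  0.67776563,  1.50924833],
       [ 0.81448894,  0.31818584, -0.48514486, -0.72969296],
       [ 0.00348733,  0.83349842,  0.55251083,  0.84721864],
       [ 0.        ,  0.        ,  0.        ,  1.        ]])}
top {'intrinsics': array([[430.92075391,   0.        , 262.64470126],
       [  0.        , 430.92075391, 186.67942289],
       [  0.        ,   0.        ,   1.        ]]), 'distortion': array([-0.16572017,  0.        ,  0.        ,  0.        ,  0.        ]), 'cam_to_world': array([[-0.00392008,  0.99552425, -0.09442511,  0.46688241],
       [-0.99997752, -0.00338886,  0.00578561, -0.07676086],
       [ 0.00543973,  0.09444566,  0.99551516,  1.28702932],
       [ 0.        ,  0.        ,  0.        ,  1.        ]])}
{'time': 0.1, 'qpos': array([ 1.09099415e+00,
[... 598 characters left out ...]
 -0.01118907, -0.01209981]), 'finger_force': 0.0, 'opening': 1.0022237592638241}
{'intrinsics': array([[326.16476355,   0.        , 255.48752162],
       [  0.        , 326.16476355, 193.60720717],
       [  0.        ,   0.        ,   1.        ]]), 'distortion': array([-0.09407881,  0.        ,  0.        ,  0.        ,  0.        ]), 'tool_from_camera': array([[ 3.95516840e-04,  9.63705412e-01,  2.66967644e-01,
         6.74353560e-02],
       [ 9.99999649e-01, -5.78493606e-04,  6.06742881e-04,
        -2.35287853e-04],
       [ 7.39160473e-04,  2.66967311e-01, -9.63705302e-01,
        -1.42800353e-01],
       [ 0.00000000e+00,  0.00000000e+00,  0.00000000e+00,
         1.00000000e+00]])}
```

View pics/both0.png

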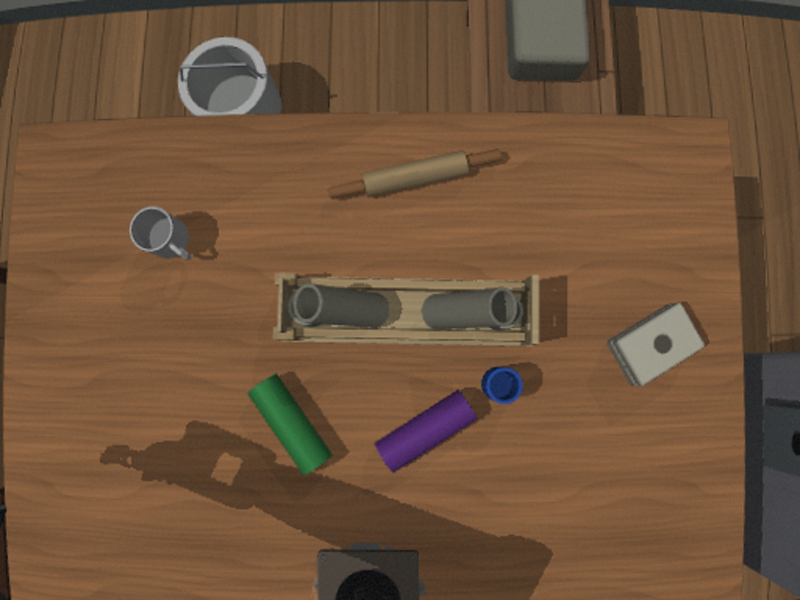

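View pics/sc0.png

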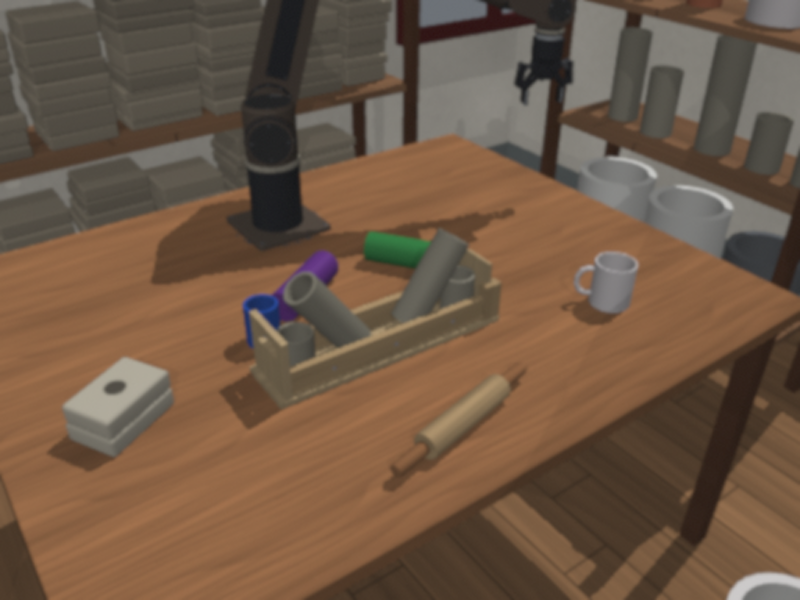

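The top view shows the carrier at px (275–540, 272–346) in the 800-wide picture. Its grooved posts are at the left, which is world +y, and the plain fixed board is at the right. The two grey vases are in the lane, with mouths at (307,305) and (504,308). Everything coloured lies outside the carrier: the green tube (290,424), the purple tube (427,432) and the blue beaker (502,385). The job vases are the grey ones in the lane. I'll confirm that in an enlarged crop.

```bash
cat > h.py <<'E'
import cv2, numpy as np
from plant import ctrl
def ray(n,uv):
    m=ctrl.camera_model(n); p=cv2.undistortPoints(np.float64(uv).reshape(-1,1,2),m["intrinsics"],m["distortion"]).reshape(-1,2)
    T=m["cam_to_world"]; d=np.c_[p[:,0],-p[:,1],-np.ones(len(p))]@T[:3,:3].T
    return T[:3,3],d
def onz(n,uv,z):
    o,d=ray(n,uv); return o+d*((z-o[2])/d[:,2])[:,None]
def proj(n,P):
    m=ctrl.camera_model(n); T=np.linalg.inv(m["cam_to_world"]); P=np.float64(P).reshape(-1,3)@T[:3,:3].T+T[:3,3]
    return cv2.projectPoints(P*[1,-1,-1],np.zeros(3),np.zeros(3),m["intrinsics"],m["distortion"])[0].reshape(-1,2)
E
python3 - <<'E'
import cv2
b=cv2.imread('pics/top0.png')[165:232,168:352]
b=cv2.convertScaleAbs(b,alpha=1.4)
b=cv2.resize(b,None,fx=4.3,fy=4.3,interpolation=cv2.INTER_CUBIC)
a=cv2.imread('pics/scene0.png')[140:262,155:325]
a=cv2.resize(a,None,fx=2.4,fy=2.4,interpolation=cv2.INTER_CUBIC)
import numpy as np
c=np.zeros((600,800,3),'uint8'); c[:b.shape[0],:b.shape[1]]=b; c[300:300+a.shape[0],:a.shape[1]]=a
cv2.imwrite('pics/crop.png',c); print(b.shape,a.shape)
E
```

```text
(288, 791, 3) (293, 408, 3)
```

View pics/crop.png

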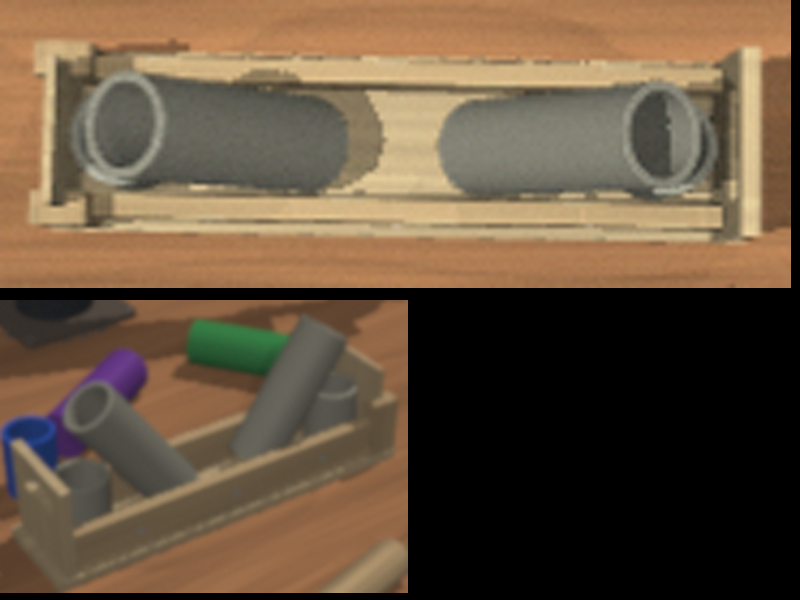

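The crop shows the left vase (vase2) with its mouth at crop (125,128) and the right one (vase1) at (664,124). Both are grey, tall and in the lane, each over a grey beaker. The fixed board's top edge is at x≈751, and the loose board is between the posts at x≈50.

```bash
python3 - <<'E'
from h import *
np.set_printoptions(precision=4,suppress=True)
c=lambda *p:(np.float64(p)+.5)/4.3-.5+[168,165]
print("fixed top",onz("top",c((762,50),(762,236),(740,48),(740,236)),.127))
print("rails",onz("top",c((110,55),(720,64),(110,79),(720,85),(110,196),(720,206),(110,221),(720,229)),.062))
print("posts",onz("top",c((35,41),(30,224),(97,45),(90,224)),.087))
print("board top",onz("top",c((43,60),(57,60),(43,192),(57,192)),.127))
print("mouth",onz("top",c((125,128),(664,124)),.181))
print("mouth ends y",onz("top",c((87,128),(163,128),(627,124),(700,124)),.181)[:,:2])
print("others")
f=800/512
for nm,p,z in(("green",[(265,385),(315,465)],.06),("purple",[(470,400)],.06),("mug",[(155,230)],.095),("pin",[(330,192)],.03)):
    print(nm,onz("top",np.float64(p)/f,z))
# scene: mouth & board corners
s=lambda *p:np.float64(p)/2.4+[155,140-300/2.4]
print("scene pix board corner",s((335,340),(385,368)),"mouth1",s((92,408)))
def tri(a,b):
    o1,d1=ray("top",a);o2,d2=ray("scene",b)
    t=np.linalg.lstsq(np.c_[d1[0],-d2[0]],o2-o1,rcond=None)[0]
    return o1+t[0]*d1[0],o2+t[1]*d2[0]
print("tri mouth1",tri(c((664,124)),s((92,408))))
E
```

```text
fixed top [[ 0.6048 -0.308   0.127 ]
 [ 0.4869 -0.3056  0.127 ]
 [ 0.6061 -0.2939  0.127 ]
 [ 0.487  -0.2916  0.127 ]]
rails [[ 0.6105  0.1154  0.062 ]
 [ 0.6031 -0.2923  0.062 ]
 [ 0.5944  0.1152  0.062 ]
 [ 0.589  -0.292   0.062 ]
 [ 0.5164  0.1145  0.062 ]
 [ 0.5082 -0.2905  0.062 ]
 [ 0.4998  0.1143  0.062 ]
 [ 0.4929 -0.2902  0.062 ]]
posts [[0.617  0.1613 0.087 ]
 [0.4972 0.1629 0.087 ]
 [0.6142 0.1202 0.087 ]
 [0.4972 0.1235 0.087 ]]
board top [[0.5999 0.148  0.127 ]
 [0.5998 0.1391 0.127 ]
 [0.5163 0.1469 0.127 ]
 [0.5163 0.138  0.127 ]]
mouth [[ 0.5524  0.0872  0.181 ]
 [ 0.5537 -0.2366  0.181 ]]
mouth ends y [[ 0.5524  0.1102]
 [ 0.5523  0.0642]
 [ 0.5538 -0.2143]
 [ 0.5536 -0.2584]]
others
green [[0.4131 0.1821 0.06  ]
 [0.2685 0.0901 0.06  ]]
purple [[ 0.3855 -0.1913  0.06  ]]
mug [[0.6955 0.3857 0.095 ]]
pin [[0.7781 0.0689 0.03  ]]
scene pix board corner [[294.5833 156.6667]
 [315.4167 168.3333]] mouth1 [[193.3333 185.    ]]
tri mouth1 (array([ 0.5535, -0.2363,  0.1833]), array([ 0.5549, -0.2339,  0.1831]))
```

Request:
move_arm(plan=[{"x": -0.038,"y": -0.029,"z": -0.01,"yaw": -0.1,"fingers": 1},{"x": -0.076,"y": -0.058,"z": -0.02,"yaw": -0.2,"fingers": 1},{"x": -0.114,"y": -0.087,"z": -0.03,"yaw": -0.314,"fingers": 1},{"x": -0.152,"y": -0.116,"z": -0.03,"yaw": -0.314,"fingers": 1},{"x": -0.19,"y": -0.145,"z": -0.03,"yaw": -0.314,"fingers": 1}])

```text
time: 0.6
eef_pos: [0.352, 0.4383, 0.2614]
tcp_rot: [0.008, 1.0, 0.0, 0.0]
contact_force: [1.3, 0.8, -0.7]
opening: 0.142
finger_force: 0.0
```

```bash
cat >> h.py <<'E'
from scipy.spatial.transform import Rotation as R
def go(*targets, ang=np.pi/2-.016):
    s=ctrl.get_state(); r=R.from_quat(s["tcp_rot"]); np.set_printoptions(precision=4,suppress=True)
    y=r.as_matrix()[:,1]; d=np.arctan2(y[1],y[0])-ang
    print("t",s["time"],"pos",s["eef_pos"],"F",s["contact_force"],"yaw need %.4f"%d,"q6",s["qpos"][5],"open",s["opening"])
    for t in targets: print(t,"->",r.inv().apply(np.array(t)-s["eef_pos"]))
E
python3 -c "
from h import *
go((.554,.147,.261),(.554,.147,.147))"
```

```text
t 0.6 pos [0.352  0.4383 0.2614] F [ 1.2912  0.8412 -0.6754] yaw need 0.0008 q6 -0.8418243992547002 open 0.14217026275078173
(0.554, 0.147, 0.261) -> [-0.2064 -0.2882  0.0004]
(0.554, 0.147, 0.147) -> [-0.2064 -0.2882  0.1144]
```

Request:
move_arm(plan=[{"x": -0.027,"y": -0.037,"z": 0,"yaw": 0,"fingers": 1},{"x": -0.054,"y": -0.075,"z": 0,"yaw": 0,"fingers": 1},{"x": -0.081,"y": -0.113,"z": 0,"yaw": 0,"fingers": 1},{"x": -0.108,"y": -0.151,"z": 0,"yaw": 0,"fingers": 1},{"x": -0.135,"y": -0.189,"z": 0,"yaw": 0,"fingers": 1}])

```text
time: 1.1
eef_pos: [0.4838, 0.247, 0.2609]
tcp_rot: [0.008, 1.0, -0.0, -0.0]
contact_force: [1.4, 0.2, 0.0]
opening: 0.001
finger_force: 0.0
```

Request:
move_arm(plan=[{"x": -0.027,"y": -0.037,"z": 0,"yaw": 0,"fingers": 1},{"x": -0.054,"y": -0.075,"z": 0,"yaw": 0,"fingers": 1},{"x": -0.071,"y": -0.099,"z": 0,"yaw": 0,"fingers": 1},{"x": -0.071,"y": -0.099,"z": 0,"yaw": 0,"fingers": 1}])

```text
time: 1.5
eef_pos: [0.5543, 0.1454, 0.2606]
tcp_rot: [0.01, 1.0, -0.0, -0.0]
contact_force: [-0.4, 0.3, -0.3]
opening: 0.001
finger_force: 0.0
```

```bash
python3 -c "
from h import *
cv2.imwrite('pics/w1.png',ctrl.read_camera('wrist')[...,::-1])
go((.554,.147,.261),(.554,.147,.147))"
```

```text
t 1.55 pos [0.5532 0.1471 0.2606] F [ 0.2966 -0.0704 -0.6306] yaw need -0.0031 q6 -1.4690733716608508 open -0.002343151910255022
(0.554, 0.147, 0.261) -> [-0.0008 -0.0001 -0.0004]
(0.554, 0.147, 0.147) -> [-0.0009 -0.0001  0.1136]
```

View pics/w1.png

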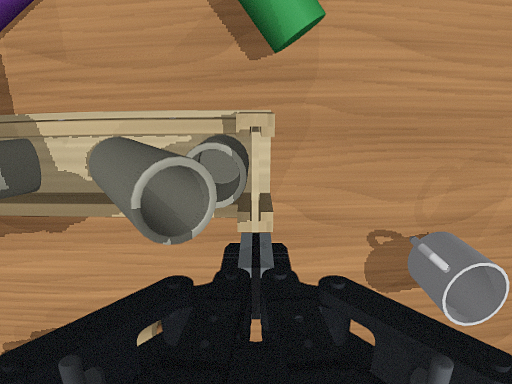

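The wrist picture shows the shut fingers at column 256, in line with the loose board's top edge at (256,175). They are clear of vase2's mouth, whose right edge is at column 214, and of beaker2. Descending and pushing vase2 towards -y.

Request:
move_arm(plan=[{"x": 0,"y": 0,"z": 0.04,"yaw": 0,"fingers": 1},{"x": 0,"y": 0,"z": 0.08,"yaw": 0,"fingers": 1},{"x": 0,"y": 0,"z": 0.113,"yaw": 0,"fingers": 1},{"x": 0,"y": 0,"z": 0.113,"yaw": 0,"fingers": 1}])

```text
time: 1.95
eef_pos: [0.5478, 0.1494, 0.1422]
tcp_rot: [0.007, 1.0, -0.0, -0.006]
contact_force: [0.2, 0.8, -0.1]
opening: -0.001
finger_force: 0.0
```

Request:
move_arm(plan=[{"x": 0,"y": -0.005,"z": 0,"yaw": 0,"fingers": 1},{"x": 0,"y": -0.01,"z": 0,"yaw": 0,"fingers": 1},{"x": 0,"y": -0.015,"z": 0,"yaw": 0,"fingers": 1},{"x": 0,"y": -0.02,"z": 0,"yaw": 0,"fingers": 1},{"x": 0,"y": -0.025,"z": 0,"yaw": 0,"fingers": 1}])

```text
time: 2.45
eef_pos: [0.5531, 0.1234, 0.1497]
tcp_rot: [0.008, 1.0, 0.0, 0.001]
contact_force: [0.1, 0.6, 0.6]
opening: -0.004
finger_force: 0.4
```

Request:
move_arm(plan=[{"x": 0,"y": -0.004,"z": 0,"yaw": 0,"fingers": 1},{"x": 0,"y": -0.008,"z": 0,"yaw": 0,"fingers": 1},{"x": 0,"y": -0.012,"z": 0,"yaw": 0,"fingers": 1},{"x": 0,"y": -0.016,"z": 0,"yaw": 0,"fingers": 1},{"x": 0,"y": -0.02,"z": 0,"yaw": 0,"fingers": 1}])

```text
time: 2.95
eef_pos: [0.552, 0.1033, 0.1482]
tcp_rot: [0.008, 1.0, -0.0, -0.0]
contact_force: [0.9, -0.2, -0.4]
opening: 0.001
finger_force: 0.1
```

```bash
python3 -c "
from h import *
a=ctrl.read_camera('scene')[130:262,155:325,::-1]; cv2.imwrite('pics/s2.png',cv2.resize(a,None,fx=3,fy=3,interpolation=cv2.INTER_CUBIC)); go()"
```

```text
t 3.0 pos [0.552  0.1028 0.1482] F [ 0.2451 -0.8315  0.0886] yaw need -0.0001 q6 -1.5507306758489854 open -0.0023068356025956354
```

View pics/s2.png

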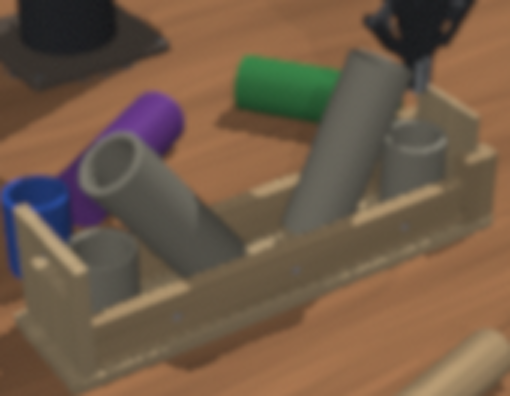

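The picture shows the fingers at (420,75) against vase2's rim. Vase2 is already steeper and beaker2 is standing. Continuing gently.

Request:
move_arm(plan=[{"x": 0,"y": -0.004,"z": 0,"yaw": 0,"fingers": 1},{"x": 0,"y": -0.008,"z": 0,"yaw": 0,"fingers": 1},{"x": 0,"y": -0.012,"z": 0,"yaw": 0,"fingers": 1},{"x": 0,"y": -0.016,"z": 0,"yaw": 0,"fingers": 1},{"x": 0,"y": -0.02,"z": 0,"yaw": 0,"fingers": 1}])

```text
time: 3.5
eef_pos: [0.5518, 0.0833, 0.1483]
tcp_rot: [0.008, 1.0, -0.0, 0.0]
contact_force: [-0.2, -0.1, 0.9]
opening: 0.0
finger_force: 0.0
```

Request:
move_arm(plan=[{"x": 0,"y": -0.003,"z": 0,"yaw": 0,"fingers": 1},{"x": 0,"y": -0.006,"z": 0,"yaw": 0,"fingers": 1},{"x": 0,"y": -0.009,"z": 0,"yaw": 0,"fingers": 1},{"x": 0,"y": -0.012,"z": 0,"yaw": 0,"fingers": 1},{"x": 0,"y": -0.015,"z": 0,"yaw": 0,"fingers": 1}])

```text
time: 4.0
eef_pos: [0.5515, 0.0685, 0.1483]
tcp_rot: [0.008, 1.0, -0.0, -0.0]
contact_force: [-0.1, -0.2, -0.5]
opening: 0.001
finger_force: 0.0
```

Request:
move_arm(plan=[{"x": 0,"y": -0.003,"z": 0,"yaw": 0,"fingers": 1},{"x": 0,"y": -0.006,"z": 0,"yaw": 0,"fingers": 1},{"x": 0,"y": -0.009,"z": 0,"yaw": 0,"fingers": 1},{"x": 0,"y": -0.009,"z": 0,"yaw": 0,"fingers": 1},{"x": 0,"y": -0.009,"z": 0,"yaw": 0,"fingers": 1}])

```text
time: 4.5
eef_pos: [0.5514, 0.0596, 0.1483]
tcp_rot: [0.008, 1.0, 0.0, -0.0]
contact_force: [0.2, -0.5, -0.4]
opening: -0.0
finger_force: 0.0
```

```bash
python3 -c "
from h import *
a=ctrl.read_camera('scene')[130:262,155:325,::-1]; cv2.imwrite('pics/s3.png',cv2.resize(a,None,fx=3,fy=3,interpolation=cv2.INTER_CUBIC)); go()"
```

```text
t 4.55 pos [0.5514 0.0597 0.1483] F [-0.1983  0.114   0.8405] yaw need 0.0002 q6 -1.6301011939055603 open 0.001244380899716712
```

View pics/s3.png

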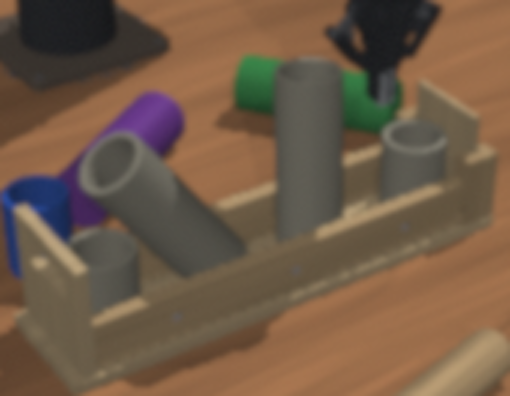

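Vase2 stands upright at (310,150) and beaker2 is standing at (413,160). Now I go up, across the lane and down behind vase1.

Request:
move_arm(plan=[{"x": 0,"y": 0.004,"z": -0.045,"yaw": 0,"fingers": 1},{"x": 0,"y": 0.004,"z": -0.09,"yaw": 0,"fingers": 1},{"x": 0,"y": 0.0,"z": -0.125,"yaw": 0,"fingers": 1},{"x": 0,"y": -0.04,"z": -0.125,"yaw": 0,"fingers": 1},{"x": 0,"y": -0.08,"z": -0.125,"yaw": 0,"fingers": 1}])

```text
time: 5.05
eef_pos: [0.5509, -0.0204, 0.2758]
tcp_rot: [0.006, 1.0, -0.0, 0.002]
contact_force: [0.1, 0.4, -0.4]
opening: 0.004
finger_force: 0.0
```

Request:
move_arm(plan=[{"x": 0,"y": -0.045,"z": 0,"yaw": 0,"fingers": 1},{"x": 0,"y": -0.09,"z": 0,"yaw": 0,"fingers": 1},{"x": 0,"y": -0.135,"z": 0,"yaw": 0,"fingers": 1},{"x": 0,"y": -0.18,"z": 0,"yaw": 0,"fingers": 1},{"x": 0,"y": -0.225,"z": 0,"yaw": 0,"fingers": 1}])

```text
time: 5.55
eef_pos: [0.5463, -0.2469, 0.2734]
tcp_rot: [0.008, 1.0, 0.0, 0.0]
contact_force: [0.7, -0.6, -0.7]
opening: 0.003
finger_force: 0.0
```

Request:
move_arm(plan=[{"x": 0,"y": -0.045,"z": 0,"yaw": 0,"fingers": 1},{"x": 0,"y": -0.045,"z": 0,"yaw": 0,"fingers": 1},{"x": 0,"y": -0.045,"z": 0,"yaw": 0,"fingers": 1}])

```text
time: 5.85
eef_pos: [0.5456, -0.2909, 0.2728]
tcp_rot: [0.009, 1.0, 0.001, -0.0]
contact_force: [-0.8, 0.9, 0.4]
opening: -0.001
finger_force: 0.0
```

```bash
python3 -c "
from h import *
go((.549,-.296,.262),(.549,-.296,.147))"
```

```text
t 5.85 pos [ 0.5456 -0.2909  0.2728] F [-0.8264  0.938   0.4124] yaw need -0.0017 q6 -2.2072383074174087 open -0.001112062980215099
(0.549, -0.296, 0.262) -> [-0.0035 -0.005   0.0108]
(0.549, -0.296, 0.147) -> [-0.0036 -0.0051  0.1258]
```

Request:
move_arm(plan=[{"x": -0.003,"y": -0.005,"z": 0.04,"yaw": 0,"fingers": 1},{"x": -0.003,"y": -0.005,"z": 0.08,"yaw": 0,"fingers": 1},{"x": -0.003,"y": -0.005,"z": 0.11,"yaw": 0,"fingers": 1},{"x": -0.003,"y": -0.005,"z": 0.124,"yaw": 0,"fingers": 1},{"x": -0.003,"y": -0.005,"z": 0.124,"yaw": 0,"fingers": 1}])

```text
time: 6.35
eef_pos: [0.5479, -0.2931, 0.1469]
tcp_rot: [0.007, 1.0, 0.002, -0.002]
contact_force: [0.2, -0.5, 0.2]
opening: -0.0
finger_force: 0.0
```

Request:
move_arm(plan=[{"x": 0,"y": 0.005,"z": 0,"yaw": 0,"fingers": 1},{"x": 0,"y": 0.01,"z": 0,"yaw": 0,"fingers": 1},{"x": 0,"y": 0.015,"z": 0,"yaw": 0,"fingers": 1},{"x": 0,"y": 0.02,"z": 0,"yaw": 0,"fingers": 1},{"x": 0,"y": 0.025,"z": 0,"yaw": 0,"fingers": 1}])

```text
time: 6.85
eef_pos: [0.5506, -0.2723, 0.1524]
tcp_rot: [0.007, 1.0, -0.003, 0.002]
contact_force: [-0.6, -6.6, 8.6]
opening: -0.0
finger_force: 4.5
```

Request:
move_arm(plan=[{"x": 0,"y": 0.004,"z": 0,"yaw": 0,"fingers": 1},{"x": 0,"y": 0.008,"z": 0,"yaw": 0,"fingers": 1},{"x": 0,"y": 0.012,"z": 0,"yaw": 0,"fingers": 1},{"x": 0,"y": 0.016,"z": 0,"yaw": 0,"fingers": 1},{"x": 0,"y": 0.02,"z": 0,"yaw": 0,"fingers": 1}])

```text
time: 7.35
eef_pos: [0.5492, -0.2495, 0.1487]
tcp_rot: [0.008, 1.0, 0.0, -0.001]
contact_force: [0.2, -0.5, -1.1]
opening: -0.002
finger_force: 0.1
```

Request:
move_arm(plan=[{"x": 0,"y": 0.004,"z": 0,"yaw": 0,"fingers": 1},{"x": 0,"y": 0.008,"z": 0,"yaw": 0,"fingers": 1},{"x": 0,"y": 0.012,"z": 0,"yaw": 0,"fingers": 1},{"x": 0,"y": 0.016,"z": 0,"yaw": 0,"fingers": 1},{"x": 0,"y": 0.02,"z": 0,"yaw": 0,"fingers": 1}])

```text
time: 7.85
eef_pos: [0.5498, -0.2299, 0.1493]
tcp_rot: [0.008, 1.0, 0.0, -0.0]
contact_force: [-0.1, 0.8, 0.9]
opening: -0.0
finger_force: 0.0
```

Request:
move_arm(plan=[{"x": 0,"y": 0.003,"z": 0,"yaw": 0,"fingers": 1},{"x": 0,"y": 0.006,"z": 0,"yaw": 0,"fingers": 1},{"x": 0,"y": 0.009,"z": 0,"yaw": 0,"fingers": 1},{"x": 0,"y": 0.012,"z": 0,"yaw": 0,"fingers": 1},{"x": 0,"y": 0.015,"z": 0,"yaw": 0,"fingers": 1}])

```text
time: 8.35
eef_pos: [0.5501, -0.2151, 0.1493]
tcp_rot: [0.008, 1.0, -0.0, 0.0]
contact_force: [0.0, 0.4, -0.4]
opening: -0.002
finger_force: 0.0
```

```bash
python3 -c "
from h import *
a=ctrl.read_camera('scene')[130:262,155:325,::-1]; cv2.imwrite('pics/s4.png',cv2.resize(a,None,fx=3,fy=3,interpolation=cv2.INTER_CUBIC)); go()"
```

```text
t 8.4 pos [ 0.55   -0.2147  0.1493] F [-0.8436  0.3733 -0.0016] yaw need 0.0004 q6 -2.099298785825611 open -5.1946569225009725e-05
```

View pics/s4.png

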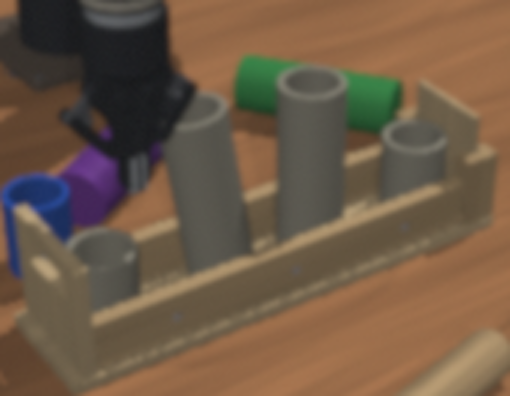

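Vase1 at (205,180) is nearly upright and clear of the fingers, probably still settling. I'll lift clear, let it settle and look again.

Request:
move_arm(plan=[{"x": 0,"y": -0.004,"z": -0.045,"yaw": 0,"fingers": 1},{"x": 0,"y": -0.004,"z": -0.09,"yaw": 0,"fingers": 1},{"x": 0,"y": 0.0,"z": -0.125,"yaw": 0,"fingers": 1},{"x": 0,"y": 0,"z": -0.125,"yaw": 0,"fingers": 1},{"x": 0,"y": 0,"z": -0.125,"yaw": 0,"fingers": 1}])

```text
time: 8.9
eef_pos: [0.5504, -0.2155, 0.2755]
tcp_rot: [0.008, 1.0, -0.001, 0.001]
contact_force: [0.9, -0.4, -0.2]
opening: 0.002
finger_force: 0.0
```

```bash
python3 -c "
from h import *
a=ctrl.read_camera('scene')[130:262,155:325,::-1]; a=cv2.resize(a,None,fx=3,fy=3,interpolation=cv2.INTER_CUBIC)
b=ctrl.read_camera('top')[165:232,168:352,::-1]; b=cv2.resize(b,None,fx=2.8,fy=2.8,interpolation=cv2.INTER_CUBIC)
c=np.zeros((a.shape[0]+b.shape[0],516,3),'uint8');c[:a.shape[0],:a.shape[1]]=a;c[a.shape[0]:,:b.shape[1]]=b
cv2.imwrite('pics/s5.png',c); go((.555,.143,.262))"
```

```text
t 9.0 pos [ 0.5493 -0.2149  0.2724] F [-0.6553  0.4816  0.344 ] yaw need 0.0002 q6 -2.099763575222056 open -0.0015787999343898755
(0.555, 0.143, 0.262) -> [-0.0001  0.3579  0.011 ]
```

View pics/s5.png

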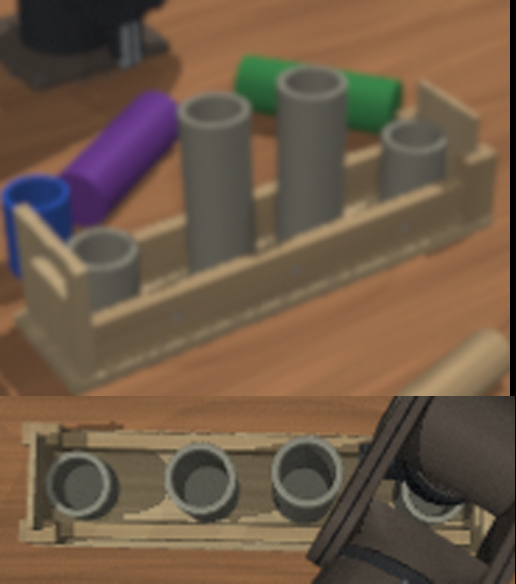

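Both vases now stand upright and free, and both beakers are standing. Next is the end board.

Request:
move_arm(plan=[{"x": 0,"y": 0.045,"z": 0,"yaw": 0,"fingers": 0.55},{"x": 0,"y": 0.09,"z": 0,"yaw": 0,"fingers": 0.55},{"x": 0,"y": 0.135,"z": 0,"yaw": 0,"fingers": 0.55},{"x": 0,"y": 0.18,"z": 0,"yaw": 0,"fingers": 0.55},{"x": 0,"y": 0.225,"z": 0,"yaw": 0,"fingers": 0.55}])

```text
time: 9.5
eef_pos: [0.5524, 0.0114, 0.2718]
tcp_rot: [0.008, 1.0, 0.0, -0.002]
contact_force: [0.1, 0.3, -0.4]
opening: 0.451
finger_force: 0.0
```

Request:
move_arm(plan=[{"x": 0,"y": 0.045,"z": 0,"yaw": 0,"fingers": 0.55},{"x": 0,"y": 0.09,"z": 0.02,"yaw": 0,"fingers": 0.55},{"x": 0,"y": 0.133,"z": 0.04,"yaw": 0,"fingers": 0.55},{"x": 0,"y": 0.133,"z": 0.06,"yaw": 0,"fingers": 0.55},{"x": 0,"y": 0.133,"z": 0.06,"yaw": 0,"fingers": 0.55}])

```text
time: 10.0
eef_pos: [0.5522, 0.1436, 0.2082]
tcp_rot: [0.007, 1.0, -0.001, -0.006]
contact_force: [0.0, -0.3, -0.6]
opening: 0.455
finger_force: 0.0
```

```bash
python3 -c "
from h import *
w=ctrl.read_camera('wrist')[...,::-1].copy();go((.555,.143,.104))
s=ctrl.get_state(); m=ctrl.camera_model('wrist'); T=np.eye(4); T[:3,:3]=R.from_quat(s['tcp_rot']).as_matrix(); T[:3,3]=s['eef_pos']; T=T@m['tool_from_camera']
c=cv2.resize(w[90:300,130:390],None,fx=3,fy=2.85,interpolation=cv2.INTER_CUBIC)
# world lines of board y at z=.127 expected
for y in(.137,.140,.146,.149):
    P=np.linalg.inv(T)@np.c_[[(.52,y,.127,1),(.555,y,.127,1)]].T; print(y,cv2.projectPoints((P[:3].T*[1,-1,-1]),np.zeros(3),np.zeros(3),m['intrinsics'],m['distortion'])[0].reshape(-1,2))
cv2.imwrite('pics/w6.png',c)"
```

```text
t 10.05 pos [0.5536 0.1428 0.2106] F [ 1.1028 -0.0392 -0.201 ] yaw need 0.0012 q6 -1.4806967306409358 open 0.451007879137165
(0.555, 0.143, 0.104) -> [-0.0022  0.0003  0.1066]
0.137 [[247.1768 154.8689]
 [248.1806 202.8591]]
0.14 [[251.4675 154.8065]
 [252.3121 202.8041]]
0.146 [[260.0514 154.6854]
 [260.5771 202.6933]]
0.149 [[264.3437 154.6268]
 [264.7099 202.6375]]
```

View pics/w6.png

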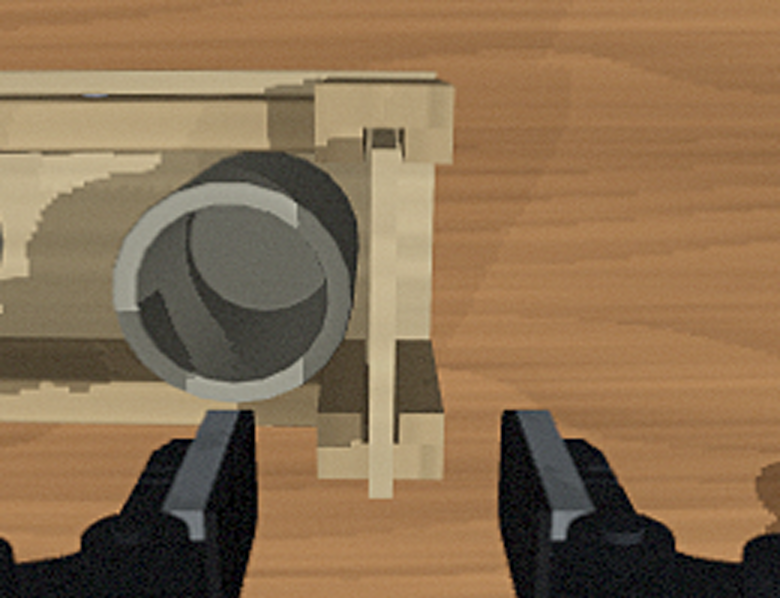

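The picture shows the board's top edge at column 382 of the crop (257 in the full picture), midway between the open fingers. Beaker2's rim is clear at (235,290). Descending and gripping.

Request:
move_arm(plan=[{"x": -0.002,"y": 0.001,"z": 0.035,"yaw": 0,"fingers": 0.55},{"x": -0.002,"y": 0.001,"z": 0.07,"yaw": 0,"fingers": 0.55},{"x": -0.002,"y": 0.001,"z": 0.095,"yaw": 0,"fingers": 0.55},{"x": -0.002,"y": 0.001,"z": 0.106,"yaw": 0,"fingers": 0.55},{"x": -0.002,"y": 0.001,"z": 0.106,"yaw": 0,"fingers": 0.55}])

```text
time: 10.55
eef_pos: [0.557, 0.1426, 0.1071]
tcp_rot: [0.009, 1.0, -0.0, -0.002]
contact_force: [-0.0, -0.2, 0.2]
opening: 0.45
finger_force: 0.0
```

Request:
move_arm(plan=[{"x": 0,"y": 0,"z": 0,"yaw": 0,"fingers": 1},{"x": 0,"y": 0,"z": 0,"yaw": 0,"fingers": 1},{"x": 0,"y": 0,"z": 0,"yaw": 0,"fingers": 1},{"x": 0,"y": 0,"z": 0,"yaw": 0,"fingers": 1},{"x": 0,"y": 0,"z": 0,"yaw": 0,"fingers": 1}], force=25)

```text
time: 11.05
eef_pos: [0.5593, 0.1437, 0.1106]
tcp_rot: [0.008, 1.0, 0.0, 0.002]
contact_force: [1.0, 0.9, 5.9]
opening: 0.067
finger_force: 27.8
```

```bash
python3 -c "
from h import *
go((.48,.37,.104))"
```

```text
t 11.05 pos [0.5593 0.1437 0.1106] F [1.0335 0.8709 5.8568] yaw need 0.0004 q6 -1.4790688014311881 open 0.06682820084125243
(0.48, 0.37, 0.104) -> [0.0829 0.225  0.0063]
```

Request:
move_arm(plan=[{"x": 0,"y": 0,"z": -0.01,"yaw": 0,"fingers": 1},{"x": 0,"y": 0,"z": -0.02,"yaw": 0,"fingers": 1},{"x": 0,"y": 0,"z": -0.03,"yaw": 0,"fingers": 1},{"x": 0,"y": 0,"z": -0.04,"yaw": 0,"fingers": 1},{"x": 0,"y": 0,"z": -0.05,"yaw": 0,"fingers": 1}])

```text
time: 11.55
eef_pos: [0.5576, 0.1436, 0.1593]
tcp_rot: [0.008, 1.0, 0.0, -0.0]
contact_force: [-0.1, 0.2, -0.3]
opening: 0.061
finger_force: 26.9
```

Request:
move_arm(plan=[{"x": 0,"y": 0,"z": -0.015,"yaw": 0,"fingers": 1},{"x": 0,"y": 0,"z": -0.03,"yaw": 0,"fingers": 1},{"x": 0,"y": 0,"z": -0.045,"yaw": 0,"fingers": 1},{"x": 0,"y": 0,"z": -0.06,"yaw": 0,"fingers": 1},{"x": 0,"y": 0,"z": -0.075,"yaw": 0,"fingers": 1}])

```text
time: 12.05
eef_pos: [0.5577, 0.1436, 0.2348]
tcp_rot: [0.008, 1.0, 0.0, 0.0]
contact_force: [0.6, -0.4, -0.0]
opening: 0.064
finger_force: 26.9
```

```bash
python3 -c "
from h import *
go((.5,.36,.235),(.5,.36,.1))
print(proj('top',[(.5,.36,0)])*1.5625)"
```

```text
t 12.05 pos [0.5577 0.1436 0.2348] F [ 0.6442 -0.4239 -0.0496] yaw need 0.0002 q6 -1.4791096004440216 open 0.06371823594503923
(0.5, 0.36, 0.235) -> [ 0.0611  0.2154 -0.0002]
(0.5, 0.36, 0.1) -> [0.0611 0.2154 0.1348]
[[182.051  338.0158]]
```

The board is out of its grooves. Moving it to the free bench at (0.50, 0.36).

Request:
move_arm(plan=[{"x": 0.0,"y": 0.043,"z": 0,"yaw": 0,"fingers": 1},{"x": 0.015,"y": 0.086,"z": 0,"yaw": 0,"fingers": 1},{"x": 0.03,"y": 0.129,"z": 0,"yaw": 0,"fingers": 1},{"x": 0.045,"y": 0.172,"z": 0,"yaw": 0,"fingers": 1},{"x": 0.06,"y": 0.215,"z": 0,"yaw": 0,"fingers": 1}])

```text
time: 12.55
eef_pos: [0.5004, 0.3611, 0.2342]
tcp_rot: [0.008, 1.0, 0.0, 0.0]
contact_force: [0.6, 0.9, -0.2]
opening: 0.061
finger_force: 26.9
```

Request:
move_arm(plan=[{"x": 0,"y": 0,"z": 0.03,"yaw": 0,"fingers": 1},{"x": 0,"y": 0,"z": 0.06,"yaw": 0,"fingers": 1},{"x": 0,"y": 0,"z": 0.09,"yaw": 0,"fingers": 1},{"x": 0,"y": 0,"z": 0.115,"yaw": 0,"fingers": 1},{"x": 0,"y": 0,"z": 0.125,"yaw": 0,"fingers": 1}])

```text
time: 13.05
eef_pos: [0.4994, 0.3588, 0.1056]
tcp_rot: [0.008, 1.0, -0.001, -0.002]
contact_force: [-0.1, -1.2, -1.1]
opening: 0.061
finger_force: 26.9
```

Request:
move_arm(plan=[{"x": 0,"y": 0,"z": 0.0,"yaw": 0,"fingers": 1},{"x": 0,"y": 0,"z": 0.003,"yaw": 0,"fingers": 1},{"x": 0,"y": 0,"z": 0.006,"yaw": 0,"fingers": 1},{"x": 0,"y": 0,"z": 0.008,"yaw": 0,"fingers": 1},{"x": 0,"y": 0,"z": 0.008,"yaw": 0,"fingers": 1}])

```text
time: 13.55
eef_pos: [0.5013, 0.3596, 0.1008]
tcp_rot: [0.008, 1.0, 0.0, 0.0]
contact_force: [-0.4, -0.1, -0.7]
opening: 0.065
finger_force: 26.9
```

Request:
move_arm(plan=[{"x": 0,"y": 0,"z": 0.002,"yaw": 0,"fingers": 1},{"x": 0,"y": 0,"z": 0.002,"yaw": 0,"fingers": 0.9},{"x": 0,"y": 0,"z": 0.002,"yaw": 0,"fingers": 0.8},{"x": 0,"y": 0,"z": 0.002,"yaw": 0,"fingers": 0.6},{"x": 0,"y": 0,"z": 0.002,"yaw": 0,"fingers": 0.6}])

```text
time: 14.05
eef_pos: [0.5012, 0.3596, 0.0985]
tcp_rot: [0.008, 1.0, 0.0, 0.0]
contact_force: [0.1, 0.2, 0.3]
opening: 0.4
finger_force: 0.0
```

Request:
move_arm(plan=[{"x": 0,"y": 0.005,"z": 0,"yaw": 0,"fingers": 0.6},{"x": 0,"y": 0.01,"z": 0,"yaw": 0,"fingers": 0.6},{"x": 0,"y": 0.018,"z": 0,"yaw": 0,"fingers": 0.6},{"x": 0,"y": 0.024,"z": 0,"yaw": 0,"fingers": 0.6},{"x": 0,"y": 0.03,"z": 0,"yaw": 0,"fingers": 0.6}])

```text
time: 14.55
eef_pos: [0.5015, 0.3904, 0.0983]
tcp_rot: [0.008, 1.0, 0.0, 0.0]
contact_force: [-1.1, 1.2, -0.2]
opening: 0.396
finger_force: 0.1
```

```bash
python3 -c "
from h import *
w=ctrl.read_camera('wrist')[...,::-1]; s=ctrl.read_camera('scene')[...,::-1]
p=proj('scene',[(.5,.4,.05)])[0].astype(int); print(p)
c=np.hstack([cv2.resize(w,(400,300)),cv2.resize(s[max(0,p[1]-75):p[1]+75,p[0]-100:p[0]+100],(400,300),interpolation=cv2.INTER_CUBIC)])
cv2.imwrite('pics/w7.png',c); go()"
```

```text
[348 154]
t 14.65 pos [0.5015 0.3905 0.0984] F [-0.9008  0.4084 -0.3931] yaw need 0.0012 q6 -1.0539789902299173 open 0.40314078463937436
```

View pics/w7.png

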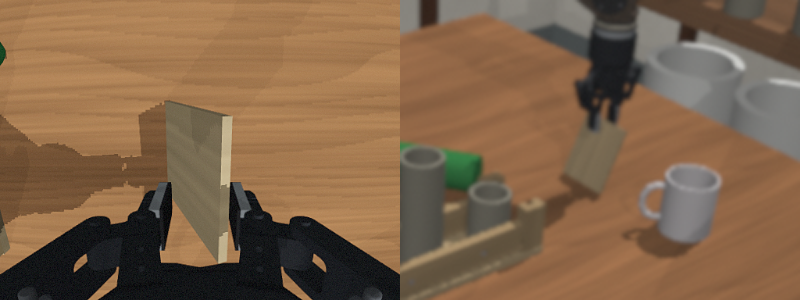

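The wrist half shows the board standing on its edge and leaning on the right (+y) finger. The scene half shows it at (595,155) with its foot on the bench and free space around it. I'll lower it with the finger, then slip out from under it.

Request:
move_arm(plan=[{"x": 0,"y": 0.012,"z": 0.006,"yaw": 0,"fingers": 0.6},{"x": 0,"y": 0.024,"z": 0.013,"yaw": 0,"fingers": 0.6},{"x": 0,"y": 0.036,"z": 0.024,"yaw": 0,"fingers": 0.6},{"x": 0,"y": 0.045,"z": 0.035,"yaw": 0,"fingers": 0.6},{"x": 0,"y": 0.053,"z": 0.046,"yaw": 0,"fingers": 0.6}])

```text
time: 15.15
eef_pos: [0.5019, 0.4433, 0.0506]
tcp_rot: [0.008, 1.0, -0.0, -0.001]
contact_force: [-0.2, -0.8, -0.6]
opening: 0.399
finger_force: 0.1
```

Request:
move_arm(plan=[{"x": 0,"y": 0.006,"z": 0.008,"yaw": 0,"fingers": 0.6},{"x": 0,"y": 0.015,"z": 0.008,"yaw": 0,"fingers": 0.6},{"x": 0,"y": 0.03,"z": 0.008,"yaw": 0,"fingers": 0.6},{"x": 0,"y": 0.045,"z": 0.008,"yaw": 0,"fingers": 0.6},{"x": 0,"y": 0.06,"z": 0.0,"yaw": 0,"fingers": 0.6}])

```text
time: 15.65
eef_pos: [0.5031, 0.5037, 0.052]
tcp_rot: [0.008, 1.0, -0.0, -0.0]
contact_force: [-0.3, 0.1, 0.2]
opening: 0.401
finger_force: 0.0
```

Request:
move_arm(plan=[{"x": 0,"y": 0.02,"z": -0.04,"yaw": 0,"fingers": 0.6},{"x": 0,"y": 0.04,"z": -0.08,"yaw": 0,"fingers": 0.6},{"x": 0.02,"y": 0.06,"z": -0.12,"yaw": 0,"fingers": 0.6},{"x": 0.04,"y": 0.08,"z": -0.15,"yaw": 0,"fingers": 0.6},{"x": 0.06,"y": 0.1,"z": -0.15,"yaw": 0,"fingers": 0.6}])

```text
time: 16.15
eef_pos: [0.4465, 0.6077, 0.2121]
tcp_rot: [0.008, 1.0, 0.005, 0.005]
contact_force: [1.0, -0.3, 1.2]
opening: 0.401
finger_force: 0.0
```

```bash
python3 -c "
from h import *
go()
im=cv2.imread('pics/scene0.png').astype(int); n=ctrl.read_camera('scene')[...,::-1]; cv2.imwrite('pics/end_scene.png',n)
t=ctrl.read_camera('top')[...,::-1]; cv2.imwrite('pics/end_top.png',t)
# new pixels inside bench region around the board
for nm,cur,ref in(('scene',n,im),('top',t,cv2.imread('pics/top0.png').astype(int))):
    d=(np.abs(cur.astype(int)-ref).max(2)>25).astype('uint8')
    hsv=cv2.cvtColor(np.ascontiguousarray(cur),cv2.COLOR_BGR2HSV)
    k,l,st,ce=cv2.connectedComponentsWithStats(cv2.morphologyEx(d,cv2.MORPH_OPEN,np.ones((3,3),np.uint8)))
    for i in range(1,k):
        if st[i,4]>60:
            c,_=cv2.findContours((l==i).astype('uint8'),0,1); r=cv2.minAreaRect(c[0]); b=onz(nm,cv2.boxPoints(r),.006)[:,:2]
            print(nm,st[i],np.median(cur[l==i],0),'sides mm',1e3*np.linalg.norm(b[1]-b[0]),1e3*np.linalg.norm(b[2]-b[1]),'c',b.mean(0))
"
```

```text
t 16.15 pos [0.4465 0.6077 0.2121] F [ 1.0329 -0.2872  1.1568] yaw need 0.0003 q6 -0.7522154084953273 open 0.40080396507987637
scene [ 161    0   36   51 1094] [70. 80. 85.] sides mm 1666.7317018734138 338.63072843784744 c [-1.729   0.9317]
scene [ 193    0   41   56 1207] [34. 32. 32.] sides mm 1904.2982525656712 534.559022476118 c [-1.6191  1.1327]
scene [296   0  16   7  66] [41. 45. 50.] sides mm 200.83259202742673 267.79140925040133 c [-1.6955  2.0849]
scene [ 365    0   43   95 2244] [42. 45. 49.] sides mm 2235.9994538313827 358.4328635891209 c [-0.6127  1.8537]
scene [329  19  31  48 733] [123. 130. 133.] sides mm 1205.1172435965264 204.4280684169939 c [-0.7019  1.563 ]
scene [361  39   7  15  76] [117. 123. 127.] sides mm 315.48015098681816 33.009704839740444 c [-0.5032  1.5429]
scene [158  52  15  11 113] [66. 75. 80.] sides mm 103.65409913661287 160.20683035338288 c [-0.9958  0.4509]
scene [189  57  15  27 246] [34. 36. 39.] sides mm 419.70476580270036 90.2370488399594 c [-0.6891  0.4775]
scene [  97  129   49   53 1145] [ 70. 102. 145.] sides mm 497.33528554530506 187.3803
[... 639 characters left out ...]
04919364981514 81.46468974217082 c [0.5651 0.0373]
top [178 182  13  30 252] [102. 131. 146.] sides mm 36.4120069581343 86.99365459690557 c [0.5598 0.1514]
top [253 186  38  24 442] [66. 85. 95.] sides mm 110.58826723149863 68.76344692525113 c [ 0.556  -0.1105]
top [   64   197   289   187 15234] [ 56.  84. 115.] sides mm 371.2478369510486 929.9743364672689 c [0.2894 0.0691]
top [286 206  25   5  88] [101.  133.5 149.5] sides mm 72.08966198521829 10.033108718292564 c [ 0.5244 -0.1892]
top [  1 231  11  11 107] [30. 29. 29.] sides mm 36.94348164920189 31.53302022983482 c [0.4344 0.7288]
top [   0  289   64   95 3201] [29. 32. 34.] sides mm 313.6578199110363 222.2963034507359 c [0.1179 0.6465]
```

```bash
python3 -c "
from h import *
np.set_printoptions(precision=3,suppress=True)
for nm in('scene','top'):
    n=cv2.imread(f'pics/end_{nm}.png'); hsv=cv2.cvtColor(n,cv2.COLOR_BGR2HSV)
    q=proj(nm,[(.455,.365,.006),(.547,.365,.006),(.547,.48,.006),(.455,.48,.006)]); print(nm,q.ravel())
    c=q.mean(0).astype(int); print('centre hsv',hsv[c[1],c[0]])
    roi=np.zeros(n.shape[:2],np.uint8); w=proj(nm,[(.38,.22,0),(.62,.22,0),(.62,.6,0),(.38,.6,0)]); cv2.fillConvexPoly(roi,w.astype(int),1)
    S=hsv[...,1]; print('S percentiles',np.percentile(S[roi>0],[5,20,50,80]))
    m=((S<125)&(roi>0)).astype(np.uint8); m=cv2.morphologyEx(m,cv2.MORPH_OPEN,np.ones((3,3),np.uint8))
    k,l,st,ce=cv2.connectedComponentsWithStats(m)
    for i in range(1,k):
        if st[i,4]>50:
            cc,_=cv2.findContours((l==i).astype('uint8'),0,1); a=cv2.approxPolyDP(cc[0],4,True).reshape(-1,2); print(st[i],np.median(n[l==i],0),'\n',onz(nm,a,.006)[:,:2])
"
```

```text
scene [330.824 163.667 349.444 174.594 372.738 165.019 353.943 154.776]
centre hsv [ 18  82 122]
S percentiles [  6.  84. 130. 132.]
[328 155  43  22 589] [ 78. 103. 128.] 
 [[0.451 0.355]
 [0.545 0.346]
 [0.551 0.462]
 [0.456 0.479]]
[366 159  42  25 483] [122. 124. 135.] 
 [[0.612 0.586]
 [0.545 0.541]
 [0.566 0.446]
 [0.618 0.371]
 [0.595 0.44 ]
 [0.625 0.437]]
[287 164  18  16 169] [ 84. 102. 113.] 
 [[0.385 0.223]
 [0.48  0.219]
 [0.4   0.27 ]]
[306 177  16  14 146] [ 65.  89. 110.] 
 [[0.489 0.221]
 [0.562 0.217]
 [0.499 0.269]]
top [114.017 231.172 114.618 200.764  78.856 200.729  78.114 230.778]
centre hsv [ 20  84 130]
S percentiles [ 82. 129. 133. 136.]
[  81  201   38   32 1169] [ 74.  97. 109.] 
 [[0.546 0.47 ]
 [0.454 0.471]
 [0.453 0.356]
 [0.543 0.354]]
```

The board lies flat: both views give a 92 × 115 mm rectangle at y 0.355–0.47. One last numeric check that the carrier looks the same as when both vases stood, then I hand in.

```bash
python3 -c "
from h import *
a=cv2.imread('pics/end_scene.png')[130:262,155:325]; b=cv2.resize(cv2.imread('pics/s5.png')[:396,:510],(170,132),interpolation=cv2.INTER_AREA)
d=np.abs(a.astype(int)-b).max(2)>40; ys,xs=np.nonzero(d)
print('vases/beakers changed px:',d[25:95,20:120].sum(), d[35:70,125:150].sum(),'of all',d.sum(), 'bbox',xs.min(),xs.max(),ys.min(),ys.max())
go()
if d[30:95,60:118].sum()<150: print(ctrl.sign_off())
"
```

```text
vases/beakers changed px: 389 7 of all 895 bbox 0 169 0 61
t 16.25 pos [0.4425 0.6077 0.206 ] F [-0.1765  0.1533 -0.1056] yaw need 0.0046 q6 -0.7534680157320119 open 0.399925690691293
the job is handed in; nothing more can be done
None
```

The job is handed in: both vases stand upright, both beakers are standing, and the end board lies flat on the bench at about (0.50, 0.41), finished at 16 s of the 67 s allowed.

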